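# Hold the lamp cover plate over the microscope foot's screw holes

### The job

I am refitting the lamp of this student microscope. First turn the dimmer knob on its foot anticlockwise right down to the off stop; then pick up the black lamp cover plate from the blue mat and hold it level about a centimetre above the bare metal seat of the lamp well, its four screw holes lined up over the four threaded holes (either way round will do), not touching the foot, so that I can plug in the lead and start the screws. Finish still holding it there, and leave the other things on the counter where they are.

Things in the scene. Friction and masses are not known exactly. Their poses are not given: they have to be found in the camera images.
- seat (a point): Centre of the bare aluminium seat (100 x 118 mm) round the 43 x 63 mm open lamp well on top of the microscope foot, at seat height; z up. Foot: fixed cream casting 250 (its x) x 150 x 46 mm high, front (-x) roughly to the robot, limb off. Threaded holes 6 mm wide at x = +-32, y = +-42 mm. At x = 66 to 118 mm a pad stands 6 mm higher than the seat, with two 8 mm pins on it
- dimmer (a joint): Turn of the dimmer knob in rad: 0 is the anticlockwise end stop (off); grows clockwise seen from above, to 4.71. It starts part-way up (0.7 to 1.9), stays where it is left and turns against a light friction of 0.03 N m
- dimmer_grip (a point): Dimmer knob on the foot's top, 92 mm in front and 40 mm right of the seat's centre, vertical axis: black bar grip 36 mm long (its own x, turning with it; white line at the +x end), 11 mm thick, 24 mm high, on a 40 mm round skirt 5 mm high. Point on the axis, half-way up the bar: 12 mm above the skirt, 17 above the foot. Off: line at the red mark, 150 degrees anticlockwise from the foot's x
- lamp_plate_mid (a point): Lamp cover plate, 0.2 to 0.42 kg, lying right way up on the 4 mm blue mat left or right of the foot: black plate 84 (its x) x 104 (y) x 6 mm, four 10 mm holes at x = +-32, y = +-42 mm; in its middle a square lens housing 40 x 40 mm, 40 mm high, with a 4 mm lens ring on top. Point on the middle axis, 25 mm above the underside (19 above the plate's upper face); z up
- tray: Fixed grey parts tray 130 x 150 x 16 mm on the other side of the foot from the mat, with screws in it and the two eyepieces standing in it; origin under its centre. Leave alone
- eyepiece0: Loose black eyepiece, 32 mm wide, 52 mm high, standing in the tray; origin at its foot. Leave alone
- eyepiece1: The other eyepiece, the same. Leave alone
- screwdriver: Loose screwdriver, 180 mm long, red handle 26 mm thick, lying on the counter far to the left; origin under its middle. Leave alone
- slide_box: Loose green slide box 85 x 170 x 30 mm, back left of the counter; origin under its centre. Leave alone
- lens_cleaner: Loose bottle, 42 mm wide, 100 mm high, back right; origin at its foot. Leave alone
- objective_case: Loose amber objective canister, 34 mm wide, 55 mm high, back right; origin at its foot. Leave alone
- pencil: Loose yellow pencil 180 mm long on the worksheet far to the right; origin under its middle. Leave alone
Not all that is in view belongs to the job. Leave any pink look-alike of the part that bears lamp_plate_mid alone.

How it is judged (in metres and radians):
On the way, in this order (a step that is already met when the one before it is completed fails the run):
1. the dimmer is turned down to its off stop while the plate still lies on the mat (value of joint dimmer below 0.07 rad and height (world z) of lamp_plate_mid below 0.035 m), for 0.2 s.
2. the plate is held in the air over the foot, above the level of its seat (z of lamp_plate_mid in the frame of seat above 0.028 m and horizontal distance between lamp_plate_mid and seat below 0.04 m and contact force between lamp_plate and the fingers above 1 N), for 0.2 s.
At the end, for the whole second after the job is handed in: Dimmer within 0.1 rad of its off stop; the gripper holds the plate still and level (0.07 rad), underside 4 to 18 mm above the seat, not touching the foot, centre within 3.5 mm of the seat's and turned within 0.05 rad of it (or of the half turn) (value of joint dimmer below 0.1 rad and horizontal distance between lamp_plate_mid and seat below 0.0035 m and angle between the x axis of lamp_plate_mid and the x axis of seat, either way round below 0.05 rad and angle between lamp_plate_mid's own z axis and vertical below 0.07 rad and z of lamp_plate_mid in the frame of seat between 0.029 and 0.043 m and contact force between lamp_plate and foot below 0.2 N and contact force between lamp_plate and the fingers above 1 N and linear speed of lamp_plate below 0.01 m/s); the arm keeps its last pose, push and grip.
It fails at once if one of the other loose things on the counter is shifted by more than 30 mm (distance of any of eyepiece0, eyepiece1, screwdriver, slide_box, lens_cleaner, objective_case, pencil from where it was at the start of the episode above 0.03 m).
It also fails if it takes over 70 s, if anything falls off the work surface, if the arm or the gripper's body presses on something with over 40 N, if the wrist force passes 120 N, or if a joint passes its speed limit or range.

### The arm

A 6-joint arm with a two-finger parallel gripper is mounted at the origin on the work surface. World frame = base frame: x ahead of the robot, y to its left, z up, the work surface at z = 0. Lengths are in m, angles in degrees, forces in N, time in s.
With the tool pointing down it reaches from about 0.325 to 0.775 m from the base axis. Payload 5.5 kg.
Tool frame: the origin (TCP) lies on the centre line of the jaws, within the pads' length; the fingertips stand 25 mm ahead of it and the grasp point (between the pads) lies 6 mm ahead of it; x points along the fingers, y is the direction in which the jaws open and shut, and the axes are right-handed (so a half turn about x gives the same grasp; the last joint's range is limited). The gripper opens to 85 mm and grips with 20 to 120 N. Pads are 22 mm wide; open, the fingers measure 114 mm over their backs; the gripper's body (76 mm by 85 mm) begins 54 mm behind the grasp point. The pads swing forward as they close: fully open they stand 13 mm farther back than shut.
Start: joints at [-69.311, 5.22, 70.514, -0, 104.267, -3.249], TCP at [0.243, -0.548, 0.256] pointing down, gripper open.
Joint ranges: [-164.24, 164.24], [-49.07, 125.15], [9.68, 141.18], [-86.29, 266.29], [3.28, 154.24], [-151.56, 151.56]. Speed limits (degrees/s): [147.25, 147.25, 172.46, 180, 180, 180].

### API

Orientations are given as [roll, pitch, yaw] about the fixed x, y, z axes, in that order (R = Rz(yaw) Ry(pitch) Rx(roll)).
In Python, from cell import manip, read_camera, outline_of gives the robot as it stands.
- The arm moves only by the tool arm_command, never from a script. Its argument "steps" is a list of rows, each an object with "slide": the shift along the tool's x, y, z in m, a list of three; "delta_rot": the turn, a rotation vector about the tool's x, y, z in degrees, a list of three; "jaw": the finger opening in m, from 0 to 0.0854. In form: [{"slide": [dx, dy, dz], "delta_rot": [ax, ay, az], "jaw": jaw}, ...]. A call has 1 to 8 rows; each row is the pose to reach, as a shift and turn from the pose commanded when the call began, along the tool's axes at that moment; what a row does not reach only later rows make up. A row lasts 1/8 s, in which the tool goes at most 62.5 mm and 10.7 degrees, less where a joint would pass 70% of its speed; a pose out of reach is approached as far as the arm can. A call with a gripper value outside its range is refused whole. The fingers move at their own pace and stop on an object; "grip_force" is the grip in N (left out, the last holds). Time passes only in rows, so rows that repeat a pose let the fingers close. It gives the time, the measured TCP pose, the force and the opening at its end, in the units of the state.
- manip.get_state(): the state, without advancing time (a new reading comes with each control period).
- read_camera(name): name is "scene" or "top" or "wrist"; returns a dict with "img" (400x640x3 uint8, blue, green, red), "fx", "fy", "cx", "cy" (pixels), "distortion" ([k1, k2, p1, p2, k3] as OpenCV has them; the pictures are not rectified), "rvec" (rotation vector, rad) and "tvec" (3), from world to camera coordinates, as OpenCV has them; the wrist camera has in their place "T_tool_cam" (4x4, takes a point from camera to tool coordinates, whose origin is the TCP and whose axes are the tool frame's). Camera axes: x right, y down, z forward; pixel columns grow to the right and rows downward; lengths in m; the calibration is good to about 2 mm. A picture is of the moment at which its call begins: read the wrist's pose just before it. There is no depth.
- manip.job_done(): hands the job in, once; it reports no verdict.
Trained networks look in a picture, given as the dict that the camera call returned (one of the last four; its "shot" number tells which), for a name from the list of things; names that differ only in an ending like _2 or _b are one class to them, and where a whole thing is asked for, a point or a joint stands for the part that bears it (a point fixed in the world has none). Each returns a list of dicts, best first, with "score" (0 to 1); they miss things now and then, are a little off and sometimes report something else, mostly with a low value. They report only what shows in the picture. A call takes as long as a camera call. They do not tell look-alikes from the thing itself.
- outline_of(picture, query): "pixels" (400x640 bool, what is visible of it) and "position" ([column, row] in pixels, amid what is visible of it).
The state is a dict: "time": time; "joints": joint angles; "joint_velocities": joint speeds; "tau": joint torques, N m; "position": TCP position; "eef_rot": TCP orientation; "contact_force": force on the tool from outside, world axes, zero at the start; "wrist_torque": the same for the moment, N m; "grip_width": finger opening in m.
Only numpy, scipy, OpenCV 4.12 (cv2) and the standard library are available. Lean on these libraries where they do the work, as an engineer would, in place of code of your own. Each camera call takes 0.05 s, during which the arm holds its last target.

## Working session

There is one attempt and no reset: what is moved stays moved. The work goes in short steps, Python scripts to look and compute and a tool call to move; the robot and the scene stay as the last step left them, time stands still between calls to the robot, and variables do not carry over. Pictures are saved under pics/ and viewed, and the job is handed in when it is done.

Besides the shell and the picture viewer there is one more tool, called after "Request:" as a command line: name --argument value ..., lists and objects as JSON in quotes. arm_command: Moves the arm, as the interface text tells. Its arguments: {"type":"object","properties":{"steps":{"type":"array"},"grip_force":{"type":"number"}},"required":["steps"]}

```bash
ls; mkdir -p pics; python3 - <<'E'
from cell import manip, read_camera, outline_of
import cv2
print(manip.get_state())
for n in ["scene","top","wrist"]:
    c=read_camera(n); cv2.imwrite(f"pics/{n}0.png",c["img"]); print(n,{k:v for k,v in c.items() if k!="img"})
    for q in ["lamp_plate_mid","dimmer_grip","dimmer"]:
        try:
            for r in outline_of(c,q): print(n,q,r["score"],r["position"],r["pixels"].sum())
        except Exception as e: print(n,q,e)
E
```

```text
pics
{'time': 0.0, 'joints': array([-6.93100946e+01,  5.26402594e+00,  7.05827869e+01,  6.60584514e-04,
        1.04266693e+02, -3.25006012e+00]), 'joint_velocities': array([ 0.01489352,  0.03505339,  0.08699224, -0.01406197, -0.0029893 ,
        0.08696889]), 'tau': array([ 3.42911866e-03, -4.58723795e+01, -4.18033075e+01,  6.31349258e-05,
        1.15176229e-02,  2.13792896e-05]), 'position': array([ 0.24337236, -0.54816684,  0.25513229]), 'eef_rot': array([-93.5733869 ,  89.88649241, 110.36674083]), 'contact_force': array([ 0.22985917, -0.18042547, -0.16925109]), 'wrist_torque': array([-0.00898102, -0.07476228,  0.0133928 ]), 'grip_width': 0.08552625428928715}
scene {'fx': 379.3719834932895, 'fy': 379.3719834932895, 'cx': 315.209697398727, 'cy': 202.64547434641202, 'distortion': array([0.00391956, 0.        , 0.        , 0.        , 0.        ]), 'rvec': array([ 2.27414556,  0.93161577, -0.3752355 ]), 'tvec': array([-0.40662299, -0.22100024,  1.48628098]), 'shot': 1}
scene lamp_plate_mid 0.88 [370.1, 173.1] 583
scene lamp_plate_mid 0.83 [401.9, 126.0] 376
scene lamp_plate_mid 0.74
[... 566 characters left out ...]
[164.0, 215.8] 483
top lamp_plate_mid 0.63 [255.1, 242.3] 609
top dimmer_grip 0.58 [336.3, 202.0] 100
top dimmer 0.47 [335.0, 198.2] 78
wrist {'fx': 329.18891889011724, 'fy': 329.18891889011724, 'cx': 317.8186808188494, 'cy': 199.83273384447344, 'distortion': array([-0.05948442,  0.        ,  0.        ,  0.        ,  0.        ]), 'T_tool_cam': array([[ 4.05811137e-04, -2.87452067e-01,  9.57794939e-01,
        -1.17965507e-01],
       [ 9.99999764e-01,  6.47585675e-04, -2.29340532e-04,
        -1.24905883e-03],
       [-5.54329872e-04,  9.57794806e-01,  2.87452262e-01,
        -7.27160420e-02],
       [ 0.00000000e+00,  0.00000000e+00,  0.00000000e+00,
         1.00000000e+00]]), 'shot': 3}
```

View pics/scene0.png

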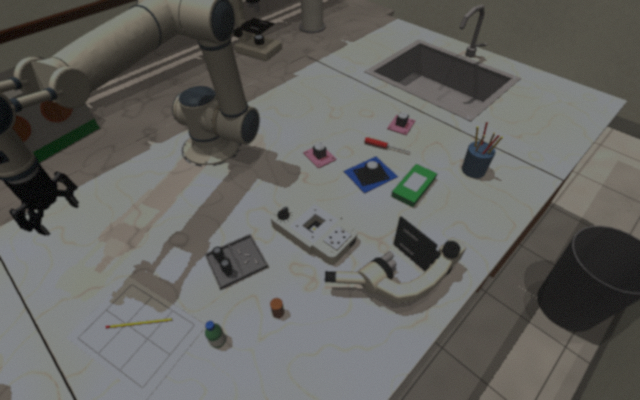

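View pics/top0.png

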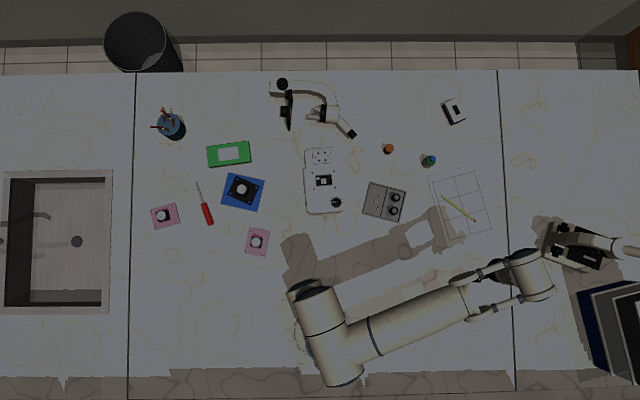

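```bash
python3 - <<'E'
import cv2
i=cv2.imread("pics/top0.png")[140:300,120:420]; cv2.imwrite("pics/topcrop.png",cv2.resize(i,(800,427),interpolation=cv2.INTER_CUBIC))
E
```

```text
(no output)
```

View pics/topcrop.png

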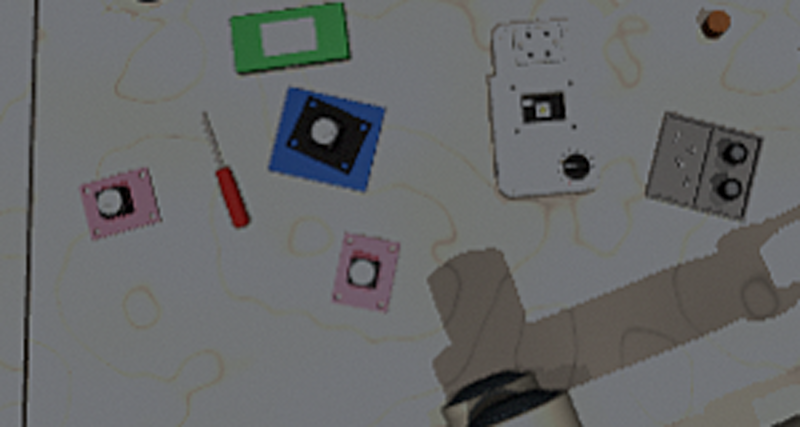

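Candidates for the plate in the top picture are the black plate on the blue mat at (243,188), and pink look-alikes at (164,216) and (257,242). By the description it is the black one on the blue mat. The crop shows its four holes and the square housing. The foot is at (323,180) with the knob at (336,202). Next I'll convert these to world positions.

```bash
cat > h.py <<'E'
from cell import manip, read_camera, outline_of
import cv2, numpy as np
from scipy.spatial.transform import Rotation as R
def toolT(s):
    T=np.eye(4); T[:3,:3]=R.from_euler('xyz',s['eef_rot'],degrees=True).as_matrix(); T[:3,3]=s['position']; return T
def camT(c,s=None):   # world<-cam
    if 'rvec' in c:
        T=np.eye(4); T[:3,:3]=cv2.Rodrigues(c['rvec'])[0]; T[:3,3]=c['tvec']; return np.linalg.inv(T)
    return toolT(s)@c['T_tool_cam']
def K(c): return np.array([[c['fx'],0,c['cx']],[0,c['fy'],c['cy']],[0,0,1]])
def px2w(c,px,z,s=None):
    T=camT(c,s); p=cv2.undistortPoints(np.array(px,float).reshape(-1,1,2),K(c),c['distortion']).reshape(-1,2)
    d=np.c_[p,np.ones(len(p))]@T[:3,:3].T; o=T[:3,3]
    return o+d*((z-o[2])/d[:,2])[:,None]
def w2px(c,P,s=None):
    T=np.linalg.inv(camT(c,s)); return cv2.projectPoints(np.array(P,float).reshape(-1,1,3),cv2.Rodrigues(T[:3,:3])[0],T[:3,3],K(c),c['distortion'])[0].reshape(-1,2)
def show():
    s=manip.get_state(); T=toolT(s); print('t',s['time'],'pos',s['position'].round(4),'F',s['contact_force'].round(1),'tau',s['wrist_torque'].round(2),'w',round(s['grip_width'],4),'j',s['joints'].round(1)); print(T[:3,:3].round(3)); return s
E
python3 - <<'E'
from h import *
s=show()
c=read_camera("top")
for n,p,z in [("plate",(242.8,188.5),.03),("foot",(323,180),.046),("knob",(336,202),.063),("tray e",(392,211),.06),("arm clean",(388,149),.055),("bottle",(429,160),.1)]:
    print(n,px2w(c,p,z).round(4))
c=read_camera("scene")
for n,p,z in [("plate",(370,173),.01),("knob",(285,214),.063)]:
    print(n,px2w(c,p,z).round(4))
E
```

```text
t 0.6 pos [ 0.2435 -0.5484  0.2563] F [ 0.3  0.2 -0.2] tau [-0.04  0.01 -0.01] w 0.0852 j [-69.3   5.2  70.5   0.  104.3  -3.2]
[[ 0.     0.406 -0.914]
 [-0.    -0.914 -0.406]
 [-1.     0.    -0.   ]]
plate [[0.5558 0.2998 0.03  ]]
foot [[ 0.5828 -0.0146  0.046 ]]
knob [[ 0.4944 -0.0624  0.063 ]]
tray e [[ 0.4566 -0.2779  0.06  ]]
arm clean [[ 0.7009 -0.2718  0.055 ]]
bottle [[ 0.6468 -0.4195  0.1   ]]
plate [[0.5479 0.3045 0.01  ]]
knob [[ 0.506  -0.0613  0.063 ]]
```

Request:
arm_command --steps '[{"slide":[0,-0.037,-0.051],"delta_rot":[-8,0,0],"jaw":0.085},{"slide":[0,-0.075,-0.102],"delta_rot":[-16,0,0],"jaw":0.085},{"slide":[0,-0.12,-0.16],"delta_rot":[-25,0,0],"jaw":0.085},{"slide":[0,-0.16,-0.21],"delta_rot":[-33,0,0],"jaw":0.085},{"slide":[0,-0.19,-0.26],"delta_rot":[-41,0,0],"jaw":0.085},{"slide":[0,-0.225,-0.31],"delta_rot":[-50,0,0],"jaw":0.085},{"slide":[0,-0.26,-0.36],"delta_rot":[-58,0,0],"jaw":0.085},{"slide":[0,-0.29,-0.4],"delta_rot":[-66,0,0],"jaw":0.085}]'

```text
time: 1.7
position: [0.4922, -0.119, 0.2565]
eef_rot: [74.1, 90.0, -15.7]
contact_force: [0.3, -0.6, -0.0]
grip_width: 0.0849
```

```bash
python3 -c "
from h import *
show()"
```

```text
t 1.7 pos [ 0.4922 -0.119   0.2565] F [ 0.3 -0.6 -0. ] tau [ 0.02  0.   -0.01] w 0.0849 j [-17.4  -9.3  84.6   0.  104.6 -17.7]
[[ 0.001  1.     0.004]
 [-0.     0.004 -1.   ]
 [-1.     0.001  0.   ]]
```

Request:
arm_command --steps '[{"slide":[0,0.034,-0.06],"delta_rot":[0,0,0],"jaw":0.085},{"slide":[0,0.068,-0.119],"delta_rot":[0,0,0],"jaw":0.085},{"slide":[0,0.068,-0.119],"delta_rot":[0,0,0],"jaw":0.085},{"slide":[0,0.068,-0.119],"delta_rot":[0,0,0],"jaw":0.085}]'

```text
time: 2.2
position: [0.5596, -0.0017, 0.256]
eef_rot: [-62.0, 90.0, -152.0]
contact_force: [-0.0, 0.5, -0.2]
grip_width: 0.085
```

```bash
python3 - <<'E'
from h import *
s=show(); c=read_camera("wrist"); cv2.imwrite("pics/w1.png",c["img"])
import pickle; pickle.dump((c,s),open("w1.pkl","wb"))
for q in ["dimmer_grip","lamp_plate_mid"]:
    for r in outline_of(c,q): print(q,r["score"],r["position"],r["pixels"].sum())
E
```

```text
t 2.2 pos [ 0.5596 -0.0017  0.256 ] F [-0.   0.5 -0.2] tau [0.05 0.02 0.03] w 0.085 j [ -3.6  -1.   76.9  -0.  104.1  -3.7]
[[-0.001  1.     0.   ]
 [-0.     0.    -1.   ]
 [-1.    -0.001  0.   ]]
dimmer_grip 0.79 [254.0, 232.3] 1102
dimmer_grip 0.42 [266.4, 330.6] 5506
```

View pics/w1.png

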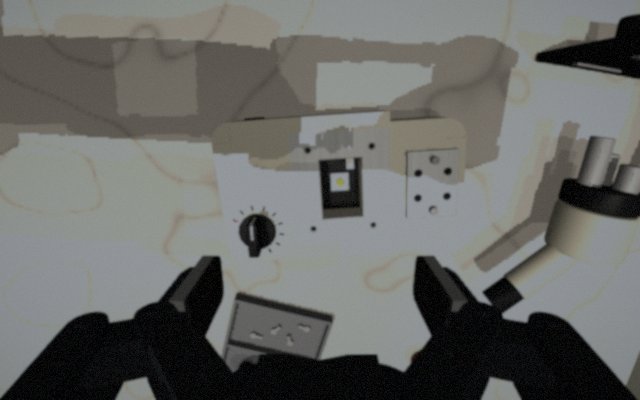

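The wrist view shows the foot with the seat's four threaded holes at about (307,150), (371,146), (313,229) and (373,225), and the knob at (256,232). I'll zoom in and refine these.

```bash
cat > seat.py <<'E'
from h import *
def holes(c,guess,win=7,dark=True):
    g=cv2.cvtColor(c['img'],cv2.COLOR_BGR2GRAY).astype(float)
    out=[]
    for x,y in guess:
        for _ in range(4):
            x0,y0=int(round(x)),int(round(y)); p=g[y0-win:y0+win+1,x0-win:x0+win+1]
            w=np.clip(np.median(p)-p-8,0,None) if dark else np.clip(p-np.median(p)-8,0,None)
            yy,xx=np.mgrid[-win:win+1,-win:win+1]; x=x0+(w*xx).sum()/w.sum(); y=y0+(w*yy).sum()/w.sum()
        out.append((x,y))
    return np.array(out)
E
python3 - <<'E'
from seat import *
import pickle; c,s=pickle.load(open("w1.pkl","rb"))
h=holes(c,[(307,150),(371,146),(313,229),(373,225)],5); print(h.round(2))
P=px2w(c,h,.046,s); print(P.round(4), P.mean(0).round(4))
# holes: 0:(-x,+y) 1:(+x,+y) 2:(-x,-y) 3:(+x,-y)
print(np.linalg.norm(P[0]-P[1]),np.linalg.norm(P[2]-P[3]),np.linalg.norm(P[0]-P[2]),np.linalg.norm(P[1]-P[3]))
M=np.array([[-32,42],[32,42],[-32,-42],[32,-42]])/1000
A=(P[:,:2]-P[:,:2].mean(0)); ang=np.arctan2((M[:,0]*A[:,1]-M[:,1]*A[:,0]).sum(),(M*A).sum()); print("yaw",np.degrees(ang))
i=c['img'][195:270,210:310]; cv2.imwrite("pics/k1.png",cv2.resize(i,(800,600),interpolation=cv2.INTER_CUBIC))
E
```

```text
[[307.13 149.57]
 [371.23 145.6 ]
 [313.01 228.37]
 [372.78 224.49]]
[[ 0.5478  0.0264  0.046 ]
 [ 0.6115  0.0305  0.046 ]
 [ 0.5534 -0.0577  0.046 ]
 [ 0.6171 -0.0532  0.046 ]] [ 0.5824 -0.0135  0.046 ]
0.06385750669193659 0.06387269537706868 0.08427280243031682 0.08389077251694797
yaw 3.827092104981085
```

View pics/k1.png

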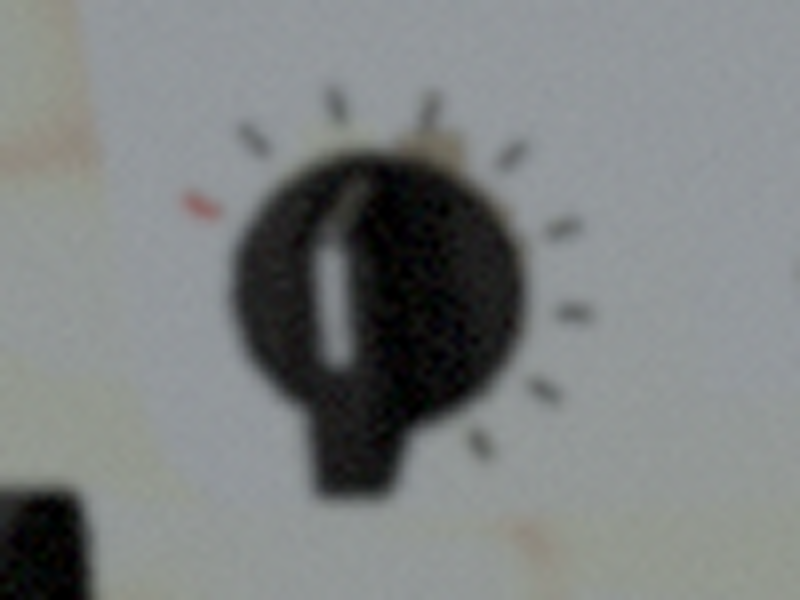

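```bash
python3 - <<'E'
from h import *
import pickle; c,s=pickle.load(open("w1.pkl","rb"))
f=lambda x,y:(210+x/8,195+y/8)
P=px2w(c,[f(343,370),f(330,240),f(318,495),f(392,492)],.075,s); print(P.round(4)); d=P[1]-P[0]; print("line deg",np.degrees(np.arctan2(d[1],d[0])))
d=P[3]-P[2]; print(np.degrees(np.arctan2(d[1],d[0])))
r=px2w(c,[f(202,206)],.046,s)[0]; k=np.array([.4933,-.0596]); d=r[:2]-k; print("red",np.degrees(np.arctan2(d[1],d[0])))
for a in [90,95,100]:
  u=np.array([np.cos(np.radians(a)),np.sin(np.radians(a))]); print(a,[( (w2px(c,np.r_[k+u*t,.075],s)[0]-[210,195])*8).round(0) for t in (.018,0,-.018)])
E
```

```text
[[ 0.4943 -0.06    0.075 ]
 [ 0.4937 -0.0428  0.075 ]
 [ 0.4902 -0.0771  0.075 ]
 [ 0.4995 -0.0767  0.075 ]]
line deg 91.97077910616382
2.8898271329578247
red 155.53897828069577
90 [array([326., 230.]), array([335., 367.]), array([343., 499.])]
95 [array([313., 231.]), array([335., 367.]), array([356., 498.])]
100 [array([300., 232.]), array([335., 367.]), array([368., 497.])]
```

Seat is at (0.582, -0.0135) with yaw 3.8°, from the four-hole fit (hole spacings 63.9 and 84.1 mm). The knob axis is at (0.494, -0.060) with its line at about 92° and the off mark at 153.8°, so I turn it +62°.

Request:
arm_command --steps '[{"slide":[0.02,-0.033,0.03],"delta_rot":[-1,0,0],"jaw":0.045},{"slide":[0.06,-0.066,0.058],"delta_rot":[-2,0,0],"jaw":0.045},{"slide":[0.11,-0.066,0.058],"delta_rot":[-2,0,0],"jaw":0.045},{"slide":[0.14,-0.066,0.058],"delta_rot":[-2,0,0],"jaw":0.045},{"slide":[0.16,-0.066,0.058],"delta_rot":[-2,0,0],"jaw":0.045},{"slide":[0.174,-0.066,0.058],"delta_rot":[-2,0,0],"jaw":0.045},{"slide":[0.174,-0.066,0.058],"delta_rot":[-2,0,0],"jaw":0.045}]'

```text
time: 3.22
position: [0.4932, -0.0602, 0.0819]
eef_rot: [-101.9, 90.0, 170.0]
contact_force: [0.1, -0.7, 0.6]
grip_width: 0.0451
```

```bash
python3 - <<'E'
from h import *
s=show(); c=read_camera("wrist"); cv2.imwrite("pics/w2.png",c["img"])
E
```

```text
t 3.225 pos [ 0.4932 -0.0602  0.0819] F [ 0.1 -0.7  0.6] tau [ 0.04 -0.02 -0.03] w 0.0451 j [-10.9  -8.7 101.9  -0.   86.8 -12.8]
[[-0.001  0.999  0.033]
 [ 0.     0.033 -0.999]
 [-1.    -0.001 -0.   ]]
```

View pics/w2.png

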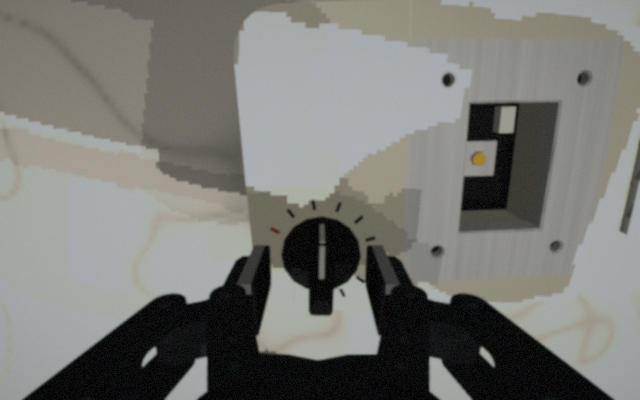

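The bar is centred between the pads, with its line vertical at (321,245). Closing now, then turning.

Request:
arm_command --steps '[{"slide":[0,0,0],"delta_rot":[0,0,0],"jaw":0.02},{"slide":[0,0,0],"delta_rot":[0,0,0],"jaw":0.005},{"slide":[0,0,0],"delta_rot":[0,0,0],"jaw":0.005},{"slide":[0,0,0],"delta_rot":[0,0,0],"jaw":0.005},{"slide":[0,0,0],"delta_rot":[0,0,0],"jaw":0.005}]' --grip_force 30

```text
time: 3.9
position: [0.4944, -0.06, 0.0835]
eef_rot: [84.3, 89.8, -3.8]
contact_force: [3.1, 0.9, 5.3]
grip_width: 0.0102
```

Request:
arm_command --steps '[{"slide":[0,0,0],"delta_rot":[-9,0,0],"jaw":0.005},{"slide":[0,0,0],"delta_rot":[-18,0,0],"jaw":0.005},{"slide":[0,0,0],"delta_rot":[-27,0,0],"jaw":0.005},{"slide":[0,0,0],"delta_rot":[-36,0,0],"jaw":0.005},{"slide":[0,0,0],"delta_rot":[-45,0,0],"jaw":0.005},{"slide":[0,0,0],"delta_rot":[-54,0,0],"jaw":0.005},{"slide":[0,0,0],"delta_rot":[-60,0,0],"jaw":0.005},{"slide":[0,0,0],"delta_rot":[-60,0,0],"jaw":0.005}]'

```text
time: 4.9
position: [0.4936, -0.0605, 0.0835]
eef_rot: [-22.5, 89.9, -50.5]
contact_force: [-1.0, 0.1, 8.1]
grip_width: 0.0105
```

```bash
python3 - <<'E'
from h import *
s=show(); c=read_camera("wrist"); cv2.imwrite("pics/w3.png",c["img"])
E
```

```text
t 4.9 pos [ 0.4936 -0.0605  0.0835] F [-1.   0.1  8.1] tau [-0.13  0.17  0.01] w 0.0105 j [-1.090e+01 -8.800e+00  1.018e+02 -1.000e-01  8.690e+01 -7.290e+01]
[[ 0.001  0.47   0.883]
 [-0.001  0.883 -0.47 ]
 [-1.    -0.001  0.001]]
```

View pics/w3.png

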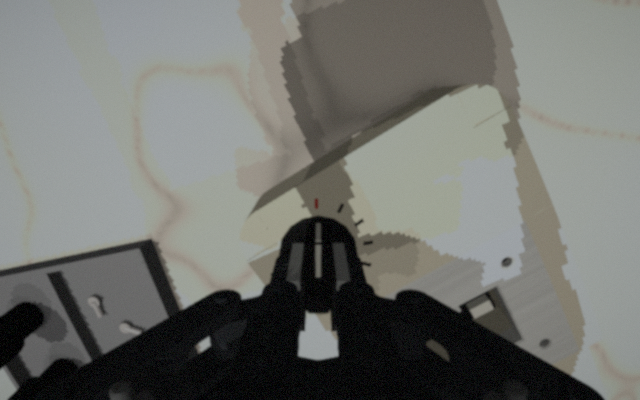

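The white line now points nearly at the red mark at (317,203). I'll turn a little further until it meets the stop, easing up 1 mm because the tips press the skirt with about 8 N.

Request:
arm_command --steps '[{"slide":[-0.001,0,0],"delta_rot":[-1,0,0],"jaw":0.005},{"slide":[-0.0015,0,0],"delta_rot":[-2,0,0],"jaw":0.005},{"slide":[-0.0015,0,0],"delta_rot":[-3,0,0],"jaw":0.005},{"slide":[-0.0015,0,0],"delta_rot":[-4,0,0],"jaw":0.005},{"slide":[-0.0015,0,0],"delta_rot":[-4,0,0],"jaw":0.005}]'

```text
time: 5.58
position: [0.4936, -0.0605, 0.0836]
eef_rot: [-46.0, 90.0, -70.1]
contact_force: [4.2, -3.2, -0.3]
grip_width: 0.0102
```

```bash
python3 - <<'E'
from h import *
s=show(); c=read_camera("wrist"); cv2.imwrite("pics/w4.png",cv2.resize(c["img"][180:320,240:420],None,fx=4,fy=4))
import math;T=toolT(s);print(math.degrees(math.atan2(T[1,1],T[0,1])))
E
```

```text
t 5.575 pos [ 0.4936 -0.0605  0.0836] F [ 4.2 -3.2 -0.3] tau [-0.65 -0.7  -0.57] w 0.0102 j [-10.9  -8.7 101.8  -0.   87.  -76.8]
[[ 0.     0.408  0.913]
 [-0.001  0.913 -0.408]
 [-1.    -0.001  0.001]]
65.91293506358495
```

View pics/w4.png

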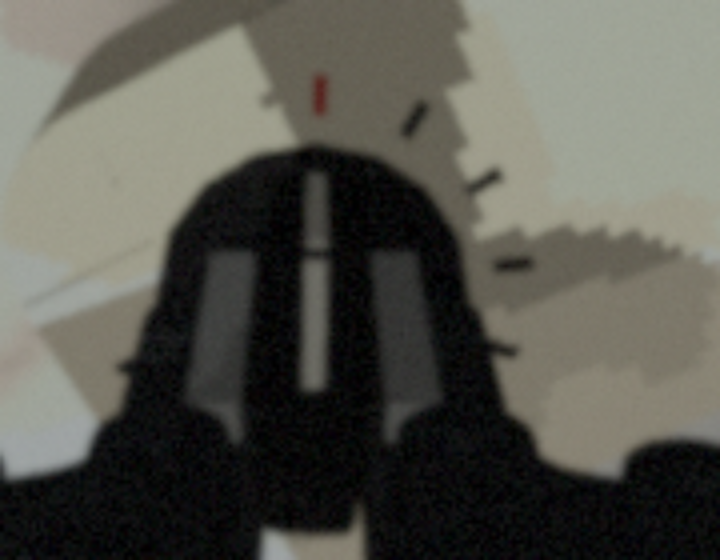

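The wrist yaw moment jumped to -0.57 N m, so the knob is on its stop. Release and rise.

Request:
arm_command --steps '[{"slide":[0,0,0],"delta_rot":[0,0,0],"jaw":0.045},{"slide":[0,0,0],"delta_rot":[0,0,0],"jaw":0.045},{"slide":[0,0,0],"delta_rot":[0,0,0],"jaw":0.045},{"slide":[-0.04,0,0],"delta_rot":[0,0,0],"jaw":0.045},{"slide":[-0.09,0,0],"delta_rot":[0,0,0],"jaw":0.06},{"slide":[-0.14,0,0],"delta_rot":[0,0,0],"jaw":0.085},{"slide":[-0.17,0,0],"delta_rot":[0,0,0],"jaw":0.085},{"slide":[-0.17,0,0],"delta_rot":[0,0,0],"jaw":0.085}]'

```text
time: 6.62
position: [0.4943, -0.0601, 0.2569]
eef_rot: [15.2, 89.7, -8.9]
contact_force: [-0.7, -0.3, 0.1]
grip_width: 0.0848
```

```bash
python3 - <<'E'
from h import *
s=show(); c=read_camera("wrist"); cv2.imwrite("pics/w5.png",c["img"])
k=w2px(c,[.4935,-.060,.075],s)[0]; print(k); x,y=k.astype(int)
cv2.imwrite("pics/w5k.png",cv2.resize(c["img"][y-45:y+45,x-60:x+60],None,fx=6,fy=6,interpolation=cv2.INTER_CUBIC))
E
```

```text
t 6.625 pos [ 0.4943 -0.0601  0.2569] F [-0.7 -0.3  0.1] tau [-0.02  0.    0.04] w 0.0848 j [-10.8 -10.8  85.9   0.  104.5 -76.8]
[[ 0.005  0.407  0.913]
 [-0.001  0.913 -0.407]
 [-1.     0.001  0.005]]
[316.6366452  182.37086697]
```

View pics/w5k.png

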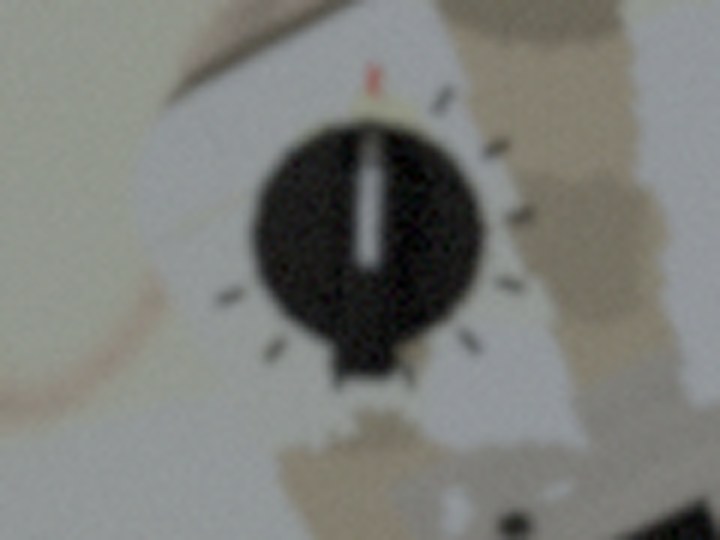

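The white line points straight at the red mark, so the dimmer is off. Next is the plate.

Request:
arm_command --steps '[{"slide":[0,0.053,-0.016],"delta_rot":[5,0,0],"jaw":0.085},{"slide":[0,0.106,-0.032],"delta_rot":[11,0,0],"jaw":0.085},{"slide":[0,0.16,-0.048],"delta_rot":[16,0,0],"jaw":0.085},{"slide":[0,0.212,-0.064],"delta_rot":[21,0,0],"jaw":0.085},{"slide":[0,0.265,-0.08],"delta_rot":[27,0,0],"jaw":0.085},{"slide":[0,0.32,-0.096],"delta_rot":[32,0,0],"jaw":0.085},{"slide":[0,0.368,-0.112],"delta_rot":[37,0,0],"jaw":0.085},{"slide":[0,0.368,-0.112],"delta_rot":[37,0,0],"jaw":0.085}]'

```text
time: 7.68
position: [0.5399, 0.3247, 0.2494]
eef_rot: [-99.7, 89.7, -160.6]
contact_force: [-0.3, 0.1, 0.2]
grip_width: 0.085
```

Request:
arm_command --steps '[{"slide":[0,0,0],"delta_rot":[0,0,0],"jaw":0.085}]'

```text
time: 7.8
position: [0.5408, 0.3213, 0.2516]
eef_rot: [-84.7, 89.8, -145.7]
contact_force: [0.2, 0.0, -0.2]
grip_width: 0.085
```

```bash
python3 - <<'E'
from h import *
s=show(); c=read_camera("wrist"); cv2.imwrite("pics/w6.png",c["img"])
import pickle; pickle.dump((c,s),open("w6.pkl","wb"))
for r in outline_of(c,"lamp_plate_mid"): print(r["score"],r["position"],r["pixels"].sum())
E
```

```text
t 7.8 pos [0.5408 0.3213 0.2516] F [ 0.2  0.  -0.2] tau [-0.03 -0.03 -0.03] w 0.085 j [ 27.6   9.9  65.9  -0.  104.4  -1.4]
[[-0.003  0.875  0.485]
 [-0.002  0.485 -0.875]
 [-1.    -0.004  0.   ]]
0.96 [136.9, 139.9] 6951
0.88 [321.6, 183.3] 6622
0.33 [458.0, 198.5] 11564
```

View pics/w6.png

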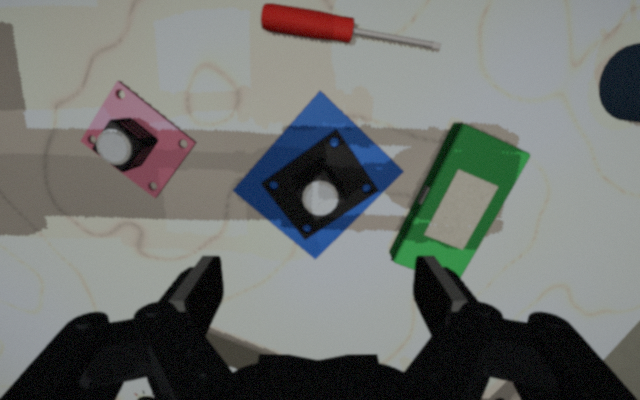

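The black plate on the blue mat is centred at (320,187). Its holes show blue at (334,143), (273,184), (367,187) and (307,228). The pink look-alike is at (137,140) and the slide box at (460,200).

```bash
python3 - <<'E'
from h import *
import pickle; c,s=pickle.load(open("w6.pkl","rb"))
b=c['img'][:,:,0].astype(float)-c['img'][:,:,2]
out=[]
for x,y in [(334,143),(273,184),(367,187),(307,228)]:
    p=b[y-8:y+9,x-8:x+9]; 
    m=(p>25).astype(np.uint8); n,l,st,ce=cv2.connectedComponentsWithStats(m)
    j=min(range(1,n),key=lambda i:np.hypot(*(ce[i]-8))); w=np.clip(p-10,0,None)*(cv2.dilate((l==j).astype(np.uint8),np.ones((3,3)))); yy,xx=np.mgrid[-8:9,-8:9]
    out.append((x+(w*xx).sum()/w.sum(),y+(w*yy).sum()/w.sum())); print(out[-1],st[j])
P=px2w(c,out,.008,s); print(P.round(4),P.mean(0).round(4))
for a,b2 in [(0,1),(2,3),(0,2),(1,3)]: print(a,b2,np.linalg.norm(P[a]-P[b2]))
d=(P[2]-P[0])+(P[3]-P[1]); d2=(P[1]-P[0])+(P[3]-P[2])
print(np.degrees(np.arctan2(d[1],d[0])),np.degrees(np.arctan2(d2[1],d2[0])))
r=outline_of(read_camera("wrist"),"slide_box")
for q in r[:1]:
    p=q["pixels"]; cs,_=cv2.findContours(p.astype(np.uint8),0,1); k=cv2.boxPoints(cv2.minAreaRect(max(cs,key=len))); print(px2w(c,k,.03,s).round(3))
E
```

```text
(np.float64(333.94289067083906), np.float64(141.9567768433405)) [ 3  2 11 11 92]
(np.float64(273.2096621408273), np.float64(184.81338806441428)) [ 4  5 10  9 69]
(np.float64(366.0127620783956), np.float64(187.63688848374355)) [ 3  5  9  9 67]
(np.float64(306.58350803633823), np.float64(227.88085255066386)) [ 4  4  9  9 61]
[[0.5395 0.3573 0.008 ]
 [0.5034 0.2821 0.008 ]
 [0.5969 0.3303 0.008 ]
 [0.5613 0.2545 0.008 ]] [0.5503 0.306  0.008 ]
0 1 0.08347608598349195
2 3 0.08374691209841904
0 2 0.0634097619767195
1 3 0.06416076411262543
-25.290763539574694 -115.42356670723257
[[0.649 0.276 0.03 ]
 [0.631 0.444 0.03 ]
 [0.724 0.452 0.03 ]
 [0.756 0.277 0.03 ]]
```

```bash
python3 - <<'E'
from h import *
import pickle; c,s=pickle.load(open("w6.pkl","rb"))
print(px2w(c,[(320,197.5)],.054,s))
T=toolT(s); d=T[:3,:3].T@(np.array([.5503,.306,.10])-s['position']); print(d)
print(np.degrees(np.arctan2(T[1,1],T[0,1])))
E
```

```text
[[0.55033011 0.30642049 0.054     ]]
[0.15158654 0.00145789 0.01798885]
28.993345651159157
```

Request:
arm_command --steps '[{"slide":[0.0,0.0015,0.018],"delta_rot":[10,0,0],"jaw":0.065},{"slide":[0.0,0.0015,0.018],"delta_rot":[20,0,0],"jaw":0.065},{"slide":[0.03,0.0015,0.018],"delta_rot":[30,0,0],"jaw":0.065},{"slide":[0.06,0.0015,0.018],"delta_rot":[40,0,0],"jaw":0.065},{"slide":[0.1,0.0015,0.018],"delta_rot":[50,0,0],"jaw":0.065},{"slide":[0.13,0.0015,0.018],"delta_rot":[54.3,0,0],"jaw":0.065},{"slide":[0.152,0.0015,0.018],"delta_rot":[54.3,0,0],"jaw":0.065},{"slide":[0.152,0.0015,0.018],"delta_rot":[54.3,0,0],"jaw":0.065}]'

```text
time: 9.0
position: [0.5503, 0.3052, 0.0996]
eef_rot: [-38.3, 89.8, -153.7]
contact_force: [-0.3, 0.1, -0.3]
grip_width: 0.0655
```

```bash
python3 - <<'E'
from h import *
s=show(); c=read_camera("wrist"); cv2.imwrite("pics/w7.png",c["img"])
T=toolT(s); print(np.degrees(np.arctan2(T[1,1],T[0,1])))
E
```

```text
t 9.0 pos [0.5503 0.3052 0.0996] F [-0.3  0.1 -0.3] tau [ 0.02 -0.03  0.02] w 0.0655 j [25.9 11.3 79.8 -0.  89.2 51.3]
[[-0.004  0.903 -0.429]
 [-0.002 -0.429 -0.903]
 [-1.    -0.003  0.003]]
-25.423004069509886
```

View pics/w7.png

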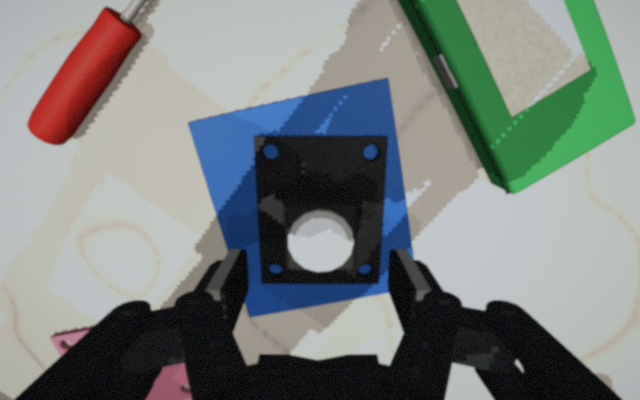

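It is aligned: the lens ring is at (320,242) midway between the pads, with the plate edges parallel to them. Descending and gripping.

Request:
arm_command --steps '[{"slide":[0.03,0,0],"delta_rot":[0,0,0],"jaw":0.065},{"slide":[0.05,0,0],"delta_rot":[0,0,0],"jaw":0.065},{"slide":[0.0595,0,0],"delta_rot":[0,0,0],"jaw":0.065},{"slide":[0.0595,0,0],"delta_rot":[0,0,0],"jaw":0.05},{"slide":[0.0595,0,0],"delta_rot":[0,0,0],"jaw":0.03},{"slide":[0.0595,0,0],"delta_rot":[0,0,0],"jaw":0.03},{"slide":[0.0595,0,0],"delta_rot":[0,0,0],"jaw":0.03},{"slide":[0.0595,0,0],"delta_rot":[0,0,0],"jaw":0.03}]' --grip_force 60

```text
time: 10.05
position: [0.5518, 0.3069, 0.0435]
eef_rot: [140.1, 89.9, 24.7]
contact_force: [0.8, -0.3, 4.7]
grip_width: 0.0395
```

```bash
python3 - <<'E'
from h import *
s=show()
E
```

```text
t 10.05 pos [0.5518 0.3069 0.0435] F [ 0.8 -0.3  4.7] tau [-0.07  0.02  0.03] w 0.0395 j [26.  13.4 83.2 -0.  83.3 51.4]
[[ 0.002  0.904 -0.428]
 [ 0.001 -0.428 -0.904]
 [-1.     0.001 -0.002]]
```

Gripped at 39.5 mm. Lift and check.

Request:
arm_command --steps '[{"slide":[-0.005,0,0],"delta_rot":[0,0,0],"jaw":0.03},{"slide":[-0.02,0,0],"delta_rot":[0,0,0],"jaw":0.03},{"slide":[-0.05,0,0],"delta_rot":[0,0,0],"jaw":0.03},{"slide":[-0.09,0,0],"delta_rot":[0,0,0],"jaw":0.03},{"slide":[-0.12,0,0],"delta_rot":[0,0,0],"jaw":0.03},{"slide":[-0.13,0,0],"delta_rot":[0,0,0],"jaw":0.03},{"slide":[-0.13,0,0],"delta_rot":[0,0,0],"jaw":0.03}]'

```text
time: 10.92
position: [0.5513, 0.3067, 0.1725]
eef_rot: [144.1, 90.0, 28.7]
contact_force: [-0.5, 0.2, -4.5]
grip_width: 0.0392
```

```bash
python3 - <<'E'
from h import *
s=show(); c=read_camera("wrist"); cv2.imwrite("pics/w8.png",c["img"]); 
T=toolT(s); print(np.degrees(np.arctan2(T[1,1],T[0,1])))
d=T[:3,:3].T@(np.array([.5824,-.0135,.16])-s['position']); print(d)
import pickle; pickle.dump((c,s),open("w8.pkl","wb"))
E
```

```text
t 10.925 pos [0.5513 0.3067 0.1725] F [-0.5  0.2 -4.5] tau [ 0.04 -0.01  0.  ] w 0.0392 j [26.   9.9 73.9  0.  96.2 51.4]
[[ 0.     0.904 -0.428]
 [ 0.    -0.428 -0.904]
 [-1.     0.    -0.   ]]
-25.360389946924087
[0.01241395 0.16524424 0.27598927]
```

View pics/w8.png

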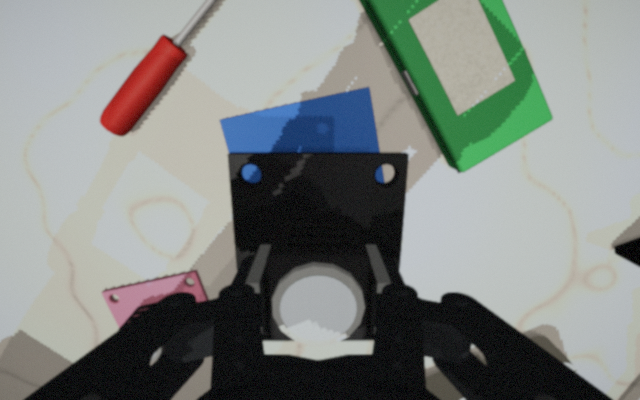

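The plate is held, its far edge horizontal at row 154 with far holes at (250,174) and (386,174). Now I'll measure its pose in the tool frame.

```bash
cat > inhand.py <<'E'
from h import *
def tool_pts(c,px,d):
    T=c['T_tool_cam']; p=cv2.undistortPoints(np.array(px,float).reshape(-1,1,2),K(c),c['distortion']).reshape(-1,2)
    v=np.c_[p,np.ones(len(p))]@T[:3,:3].T; o=T[:3,3]; return o+v*((d-o[0])/v[:,0])[:,None]
def measure(c):
    g=c['img'].max(2); holes=[]; 
    for x,y in [(250,174),(386,174)]:
        m=(g[y-16:y+17,x-16:x+17]>60).astype(np.uint8); n,l,st,ce=cv2.connectedComponentsWithStats(m)
        j=min(range(1,n),key=lambda i:np.hypot(*(ce[i]-16))); holes.append(ce[j]+[x-16,y-16]); print('hole',st[j])
    # left/right edges at rows, far edge at cols
    gf=cv2.GaussianBlur(g,(3,3),0).astype(float)
    L=[];Rr=[];
    for y in range(170,225,5):
        row=gf[y]; 
        gx=np.diff(row); a=slice(215,250); i=215+np.argmin(gx[a]); L.append((i+.5,y)); i=390+np.argmax(gx[390:420]); Rr.append((i+.5,y))
    F=[]
    for x in list(range(240,400,10)):
        gy=np.diff(gf[:,x]); i=140+np.argmin(gy[140:165]); F.append((x,i+.5))
    return np.array(holes),np.array(L),np.array(Rr),np.array(F)
E
python3 - <<'E'
from inhand import *
import pickle; c,s=pickle.load(open("w8.pkl","rb"))
h,L,Rr,F=measure(c); print(h)
print("L",L.tolist()); print("R",Rr.tolist()); print("F",F.tolist())
for d in [.030,.0335,.037]:
    a=tool_pts(c,h,d); l=tool_pts(c,L,d); r=tool_pts(c,Rr,d); f=tool_pts(c,F,d)
    pf=np.polyfit(f[:,1],f[:,2],1); 
    print(d,"holes",a[:,1:].round(4).tolist(),"sp",np.linalg.norm(a[0]-a[1]).round(4),"width",(np.median(r[:,1])-np.median(l[:,1])).round(4),"cy",((np.median(r[:,1])+np.median(l[:,1]))/2).round(4),"far z",np.polyval(pf,0).round(4),"slope deg",np.degrees(pf[0]).round(2))
E
```

```text
hole [  7   5  20  20 322]
hole [  5   5  20  21 325]
[[250.69565217 172.71118012]
 [384.49538462 172.99076923]]
L [[228.5, 170.0], [229.5, 175.0], [229.5, 180.0], [230.5, 185.0], [230.5, 190.0], [230.5, 195.0], [231.5, 200.0], [231.5, 205.0], [232.5, 210.0], [232.5, 215.0], [232.5, 220.0]]
R [[406.5, 170.0], [406.5, 175.0], [405.5, 180.0], [405.5, 185.0], [405.5, 190.0], [404.5, 195.0], [404.5, 200.0], [403.5, 205.0], [403.5, 210.0], [402.5, 215.0], [402.5, 220.0]]
F [[240.0, 152.5], [250.0, 152.5], [260.0, 152.5], [270.0, 151.5], [280.0, 152.5], [290.0, 151.5], [300.0, 152.5], [310.0, 151.5], [320.0, 152.5], [330.0, 151.5], [340.0, 152.5], [350.0, 152.5], [360.0, 152.5], [370.0, 152.5], [380.0, 152.5], [390.0, 152.5]]
0.03 holes [[-0.0321, -0.0423], [0.0294, -0.0422]] sp 0.0615 width 0.0815 cy -0.0013 far z -0.0517 slope deg 0.07
0.0335 holes [[-0.0328, -0.0415], [0.0301, -0.0414]] sp 0.0629 width 0.0834 cy -0.0013 far z -0.0511 slope deg 0.07
0.037 holes [[-0.0336, -0.0408], [0.0308, -0.0407]] sp 0.0644 width 0.0853 cy -0.0013 far z -0.0506 slope deg 0.07
```

Request:
arm_command --steps '[{"slide":[0,0.022,0.037],"delta_rot":[-4,0,0],"jaw":0.03},{"slide":[0,0.048,0.08],"delta_rot":[-8.5,0,0],"jaw":0.03},{"slide":[0.0,0.075,0.124],"delta_rot":[-13,0,0],"jaw":0.03},{"slide":[0.0,0.101,0.168],"delta_rot":[-18,0,0],"jaw":0.03},{"slide":[0.0,0.128,0.212],"delta_rot":[-23,0,0],"jaw":0.03},{"slide":[0.01,0.149,0.247],"delta_rot":[-27,0,0],"jaw":0.03},{"slide":[0.02,0.166,0.275],"delta_rot":[-29.2,0,0],"jaw":0.03},{"slide":[0.03,0.166,0.275],"delta_rot":[-29.2,0,0],"jaw":0.03}]'

```text
time: 11.98
position: [0.5825, -0.0153, 0.1394]
eef_rot: [-88.3, 89.8, -174.7]
contact_force: [0.3, 1.1, -3.4]
grip_width: 0.0395
```

Request:
arm_command --steps '[{"slide":[0,0,0],"delta_rot":[0,0,0],"jaw":0.03},{"slide":[0,0,0],"delta_rot":[0,0,0],"jaw":0.03}]'

```text
time: 12.22
position: [0.5833, -0.0119, 0.1419]
eef_rot: [-123.8, 90.0, 150.1]
contact_force: [0.4, 0.7, -4.2]
grip_width: 0.0391
```

```bash
python3 - <<'E'
from h import *
s=show(); c=read_camera("wrist"); cv2.imwrite("pics/w9.png",c["img"]); 
T=toolT(s); print(np.degrees(np.arctan2(T[1,1],T[0,1])))
d=T[:3,:3].T@(np.array([.5836,-.0126,.0965])-s['position']); print(d.round(4))
import pickle; pickle.dump((c,s),open("w9.pkl","wb"))
E
```

```text
t 12.225 pos [ 0.5833 -0.0119  0.1419] F [ 0.4  0.7 -4.2] tau [ 0.06 -0.02 -0.01] w 0.0391 j [-4.5  3.1 84.3  0.  92.6 -8.4]
[[-0.001  0.998  0.068]
 [ 0.     0.068 -0.998]
 [-1.    -0.001 -0.   ]]
3.8992220835391675
[0.0454 0.0003 0.0007]
```

View pics/w9.png

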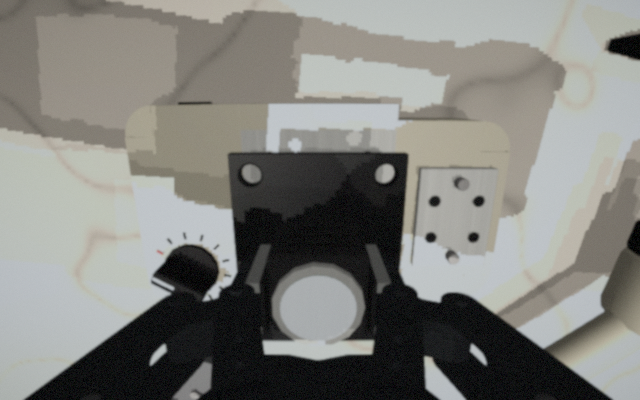

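Over the foot, squared to it; the knob at (190,265) is clear. Descending partway, then checking.

Request:
arm_command --steps '[{"slide":[0.012,0.0003,0.0007],"delta_rot":[0,0,0],"jaw":0.03},{"slide":[0.025,0.0003,0.0007],"delta_rot":[0,0,0],"jaw":0.03},{"slide":[0.035,0.0003,0.0007],"delta_rot":[0,0,0],"jaw":0.03},{"slide":[0.04,0.0003,0.0007],"delta_rot":[0,0,0],"jaw":0.03},{"slide":[0.044,0.0003,0.0007],"delta_rot":[0,0,0],"jaw":0.03},{"slide":[0.044,0.0003,0.0007],"delta_rot":[0,0,0],"jaw":0.03},{"slide":[0.044,0.0003,0.0007],"delta_rot":[0,0,0],"jaw":0.03}]'

```text
time: 13.15
position: [0.584, -0.0137, 0.0988]
eef_rot: [83.2, 90.0, -3.0]
contact_force: [-0.4, -0.3, -3.0]
grip_width: 0.0395
```

```bash
python3 - <<'E'
from inhand import *
import pickle
s=show(); c=read_camera("wrist"); cv2.imwrite("pics/w10.png",c["img"]); pickle.dump((c,s),open("w10.pkl","wb"))
cv2.imwrite("pics/w10c.png",cv2.resize(c["img"][100:260,170:520],(800,366),interpolation=cv2.INTER_CUBIC))
t=read_camera("top"); cv2.imwrite("pics/t10.png",cv2.resize(t["img"][140:230,270:390],(800,600),interpolation=cv2.INTER_CUBIC))
t=read_camera("scene"); cv2.imwrite("pics/s10.png",cv2.resize(t["img"][170:290,240:400],(800,600),interpolation=cv2.INTER_CUBIC))
T=toolT(s); print(np.degrees(np.arctan2(T[1,1],T[0,1])))
# predicted pixel of threaded holes from seat estimate
a=np.radians(3.83); Rm=np.array([[np.cos(a),-np.sin(a)],[np.sin(a),np.cos(a)]])
for m in [(-.032,.042),(.032,.042)]: print(w2px(c,np.r_[Rm@np.array(m)+[.5824,-.0135],.046],s).round(1))
E
```

```text
t 13.15 pos [ 0.584  -0.0137  0.0988] F [-0.4 -0.3 -3. ] tau [ 0.08 -0.05 -0.01] w 0.0395 j [-4.7  4.3 87.5  0.  88.2 -8.5]
[[ 0.001  0.998  0.067]
 [-0.     0.067 -0.998]
 [-1.     0.001  0.   ]]
3.837985436785182
[[255.5 164.7]]
[[377.1 164.7]]
```

View pics/w10c.png

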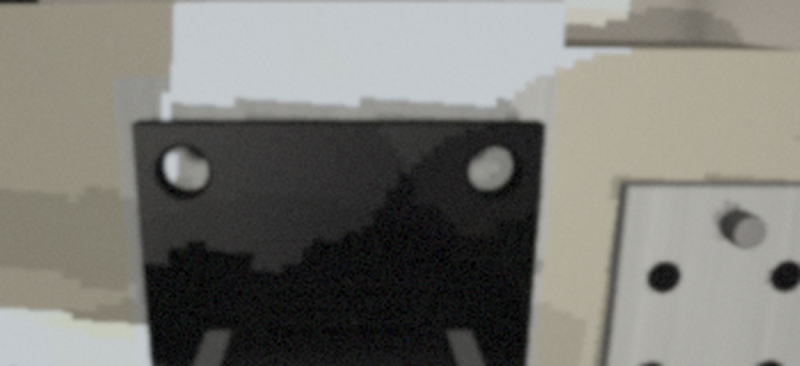

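View pics/s10.png

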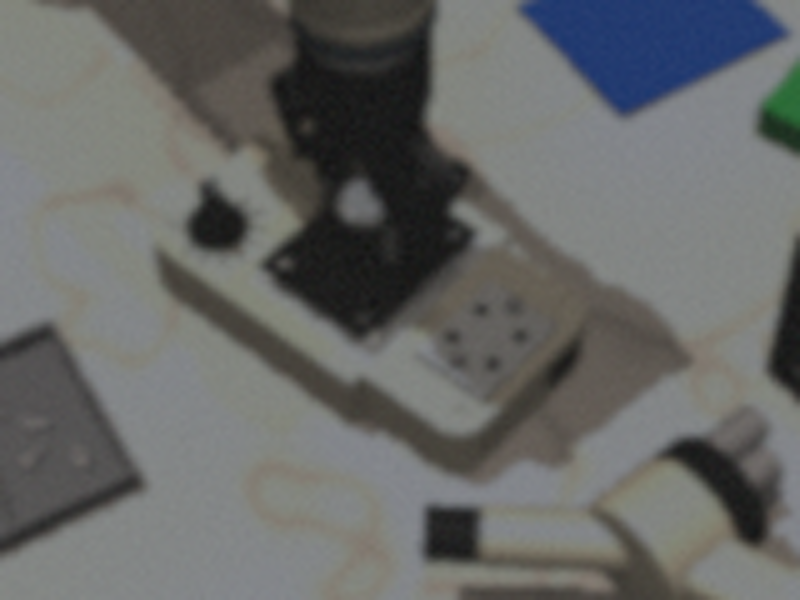

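View pics/t10.png

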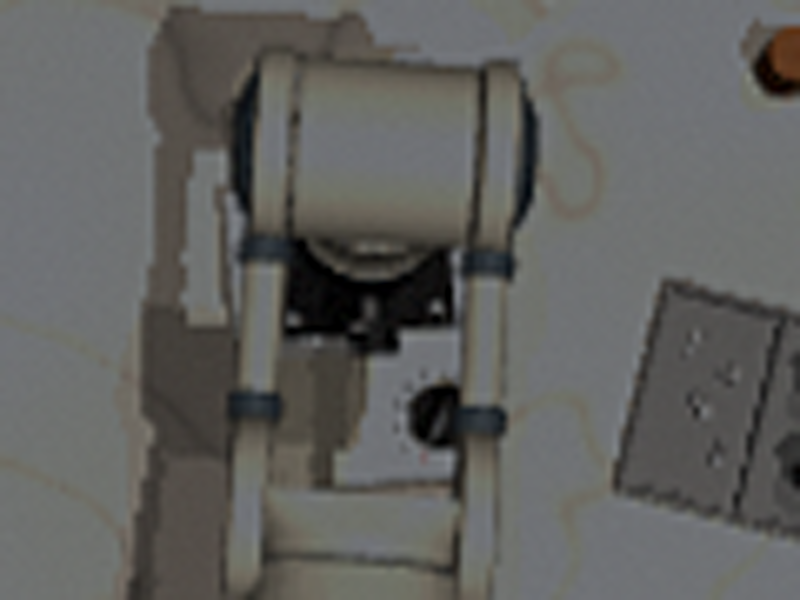

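The plate hovers over the seat clear of the foot. The threaded holes are hidden behind the plate's rims at this angle, so I'll check against the visible seat edges and average several pose readings.

```bash
python3 - <<'E'
from inhand import *
import pickle
ps=[];im=[]
for i in range(8):
    s=manip.get_state(); c=read_camera("wrist"); T=toolT(s); ps.append(np.r_[s['position'],np.degrees(np.arctan2(T[1,1],T[0,1])),s['contact_force'][2]]); im.append(c['img'].astype(float))
ps=np.array(ps); print(ps.round(4)); print(ps.mean(0).round(4))
c['img']=np.mean(im,0).astype(np.uint8); s['position']=ps[:,:3].mean(0); pickle.dump((c,s),open("w11.pkl","wb"))
i=c['img'].copy(); i=cv2.convertScaleAbs(i,alpha=1.3)
a=np.radians(3.83); Rm=np.array([[np.cos(a),-np.sin(a)],[np.sin(a),np.cos(a)]])
big=cv2.resize(i[110:220,200:440],None,fx=3.3,fy=3.3,interpolation=cv2.INTER_CUBIC)
cv2.imwrite("pics/w11a.png",big)
P=[np.r_[Rm@np.array(m)+[.5824,-.0135],.046] for m in [(-.05,-.02),(-.05,.059),(.05,.059),(.05,-.02)]]
q=(w2px(c,P,s)-[200,110])*3.3; cv2.polylines(big,[q.astype(np.int32)],False,(0,0,255),1)
cv2.imwrite("pics/w11b.png",big)
h,L,Rr,F=measure(c); d=.034
a=tool_pts(c,h,d); l=tool_pts(c,L,d); r=tool_pts(c,Rr,d); f=tool_pts(c,F,d)
print(a,np.median(l[:,1]),np.median(r[:,1]),np.median(f[:,2]))
E
```

```text
[[ 0.584  -0.0137  0.0987  3.8349 -3.7177]
 [ 0.5839 -0.0137  0.0986  3.8379 -3.0386]
 [ 0.5839 -0.0137  0.0985  3.838  -3.4089]
 [ 0.5839 -0.0137  0.0985  3.8363 -3.7261]
 [ 0.5838 -0.0137  0.0984  3.8392 -3.1561]
 [ 0.5838 -0.0137  0.0983  3.8391 -3.7434]
 [ 0.5838 -0.0137  0.0983  3.8389 -3.5596]
 [ 0.5838 -0.0137  0.0983  3.8342 -3.8392]]
[ 0.5839 -0.0137  0.0985  3.8373 -3.5237]
hole [  7   6  21  19 315]
hole [  4   6  21  19 301]
[[ 0.034      -0.03251683 -0.04158511]
 [ 0.034       0.03053201 -0.04171285]] -0.04296548507593423 0.04110133742951205 -0.05196522448047215
```

View pics/w11a.png

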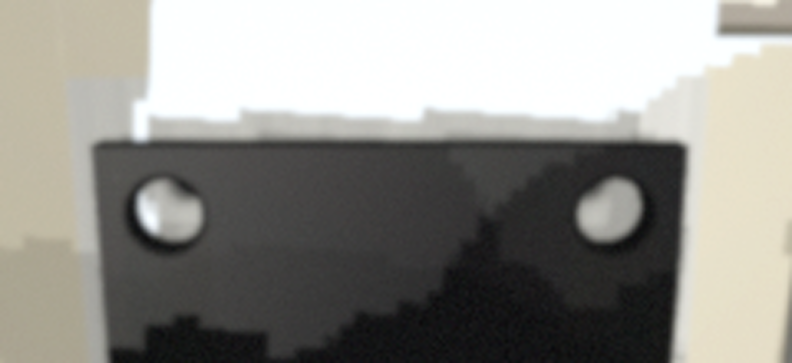

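View pics/w11b.png

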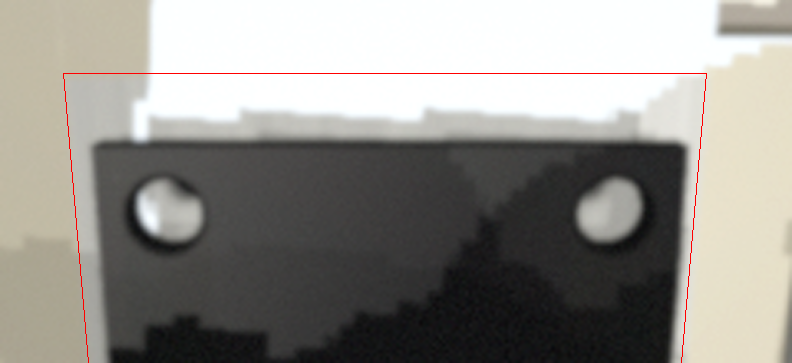

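```bash
python3 - <<'E'
from inhand import *
import pickle
for n in ["w8","w11"]:
    c,s=pickle.load(open(n+".pkl","rb")); h,L,Rr,F=measure(c)
    l=tool_pts(c,L,.034); r=tool_pts(c,Rr,.034)
    w=[]
    for y0,(a,b) in zip(L[:,1],zip(l,r)): w.append((a[2],b[1]-a[1]))
    w=np.array(w); print(n,np.round(w*1000,1).tolist(), np.polyfit(w[:,0],w[:,1],1)); 
show()
for nm in ["eyepiece0","screwdriver","slide_box"]: pass
E
```

```text
hole [  7   5  20  20 322]
hole [  5   5  20  21 325]
w8 [[-42.7, 83.9], [-40.3, 83.8], [-37.9, 83.7], [-35.4, 83.6], [-33.0, 83.9], [-30.5, 83.8], [-28.0, 83.7], [-25.4, 83.6], [-22.9, 83.5], [-20.3, 83.4], [-17.7, 83.8]] [-0.00919011  0.08343855]
hole [  7   6  21  19 315]
hole [  4   6  21  19 301]
w11 [[-43.3, 83.9], [-40.9, 84.3], [-38.5, 84.2], [-36.0, 84.1], [-33.5, 83.9], [-31.0, 83.8], [-28.5, 84.2], [-26.0, 84.1], [-23.4, 84.0], [-20.8, 84.4], [-18.2, 83.8]] [3.83668780e-05 8.40674344e-02]
t 13.7 pos [ 0.5838 -0.0137  0.0983] F [-0.4 -0.4 -3.9] tau [0.03 0.01 0.05] w 0.0387 j [-4.7  4.3 87.6 -0.  88.2 -8.5]
[[-0.     0.998  0.067]
 [-0.     0.067 -0.998]
 [-1.    -0.     0.   ]]
```

Plate is level (edge-width slope under 0.01) and centred. I'll let it settle a moment and re-check before handing in.

Request:
arm_command --steps '[{"slide":[0.001,0,0],"delta_rot":[0,0,0],"jaw":0.03},{"slide":[0.001,0,0],"delta_rot":[0,0,0],"jaw":0.03},{"slide":[0.001,0,0],"delta_rot":[0,0,0],"jaw":0.03},{"slide":[0.001,0,0],"delta_rot":[0,0,0],"jaw":0.03},{"slide":[0.001,0,0],"delta_rot":[0,0,0],"jaw":0.03},{"slide":[0.001,0,0],"delta_rot":[0,0,0],"jaw":0.03},{"slide":[0.001,0,0],"delta_rot":[0,0,0],"jaw":0.03},{"slide":[0.001,0,0],"delta_rot":[0,0,0],"jaw":0.03}]'

```text
time: 14.7
position: [0.5838, -0.0137, 0.0973]
eef_rot: [-23.3, 90.0, -109.5]
contact_force: [-1.2, -0.3, -4.0]
grip_width: 0.0389
```

```bash
python3 - <<'E'
from h import *
s=show(); c=read_camera("wrist"); i=cv2.convertScaleAbs(c['img'],alpha=1.3); cv2.imwrite("pics/w12.png",i)
E
```

```text
t 14.7 pos [ 0.5838 -0.0137  0.0973] F [-1.2 -0.3 -4. ] tau [ 0.02 -0.01 -0.01] w 0.0389 j [-4.7  4.3 87.6 -0.  88.1 -8.5]
[[-0.     0.998  0.067]
 [-0.     0.067 -0.998]
 [-1.    -0.     0.   ]]
```

View pics/w12.png

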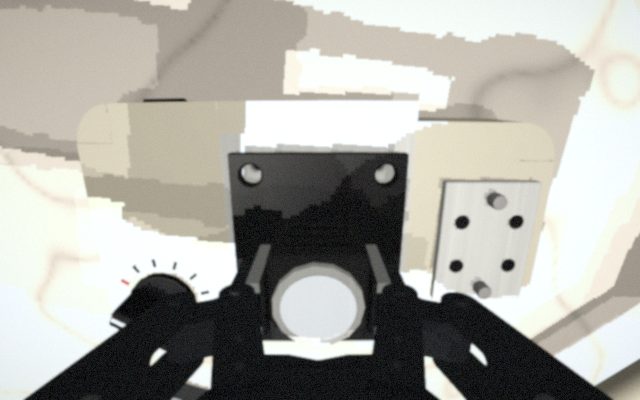

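The plate is steady and squared to the seat, with its edges symmetric about the seat strips at columns 222 and 412. The knob bar still points at the red mark at (125,282). Handing in.

```bash
python3 -c "
from cell import manip
print(manip.job_done())"
```

```text
the job is handed in; nothing more can be done
None
```

I turned the dimmer anticlockwise onto its off stop and handed the job in with the gripper still holding the lamp plate over the lamp well. No verdict is reported, so everything below comes from my own checks.

**Dimmer:** the wrist moment rose to about 0.57 N m at the stop. After release, the white line pointed at the red mark. It was still off in the last picture.

**Plate:** the grip is set to 60 N, and the wrist reads about 4 N of load.
- **Height:** the underside is about 11 mm above the seat. No contact force beyond the plate's weight showed at the wrist.
- **Centring:** centre within about 1 mm of the seat's, yaw within about 0.1° of it, and level as far as the pictures show.
- **Holes:** the far pair of threaded holes showed partly through the plate holes, in symmetric positions. I could not see the near pair.

**Disagreements:**
- The projected seat edges missed the seen ones by up to 2 pixels (about 1 mm).
- One measurement of the plate's far edge differed by about 1 mm between pictures while the holes agreed, so I trusted the holes.

**Other things on the counter:** I touched nothing else, but I did not measure their positions again at the end.

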